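Lock the plywood desk shelf with its cam

ROBOT

A 7-joint arm with a two-finger parallel gripper is mounted at the origin on the work surface. World frame = base frame: x ahead of the robot, y to its left, z up, the work surface at z = 0. Lengths are in m, angles in degrees, forces in N, time in s.
With the tool pointing down it reaches from about 0.35 to 0.775 m from the base axis. Payload 3.1 kg.
Tool frame: the origin (TCP) lies on the centre line of the jaws, within the pads' length; the fingertips stand 17 mm ahead of it and the grasp point (between the pads) lies 2 mm behind it (robot.tip_reach is the distance from the TCP to the fingertips, in m); z points along the fingers, y is the direction in which the jaws open and shut (so a half turn about z gives the same grasp; the last joint's range is limited). The gripper opens to 85 mm and grips with 20 to 120 N. Pads are 22 mm wide; open, the fingers measure 114 mm over their backs; the gripper's body (76 mm by 85 mm) begins 54 mm behind the grasp point. The pads swing forward as they close: fully open they stand 13 mm farther back than shut.
Start: joints at [66.824, 17.813, 0.802, 86.603, -0.252, 75.585, -1.558], TCP at [0.195, -0.514, 0.248] pointing down, gripper open.
Joint ranges: [-154.91, 154.91], [-16.99, 109.72], [-72.82, 74.43], [7.12, 147.25], [-82.49, 262.49], [11.32, 116.49], [-174.64, 174.64]. Speed limits (degrees/s): [159.86, 159.86, 180, 180, 180, 180, 180].

INTERFACE

Orientations are given as [roll, pitch, yaw] about the fixed x, y, z axes, in that order (R = Rz(yaw) Ry(pitch) Rx(roll)).
In Python, from station import robot, fingers, vision, workorder, recognise gives the robot as it stands. Calls block until the motion is done:
- robot.move_to(position, orientation): joint-space move of the TCP to a pose.
- robot.line_to(position, orientation=None, velocity=0.15, f_stop=None): straight line of the TCP; orientation=None keeps the orientation; velocity is the mean speed in m/s. With f_stop (N) it stops when the force on the tool has changed by that much, and returns True; else False.
- robot.move_j(angles): joint-space move.
- fingers.gripper_to(opening, force=None): opening from 0.0 (shut) to 1.0 (fully open); force is the grip in N (None keeps the last); returns when the fingers have stopped.
- robot.pause(seconds).
- robot.inverse_kinematics(position, orientation): joint angles nearest the present ones, or None.
- vision.grab_frame(name): name is "side" or "top" or "wrist"; returns the picture (384x512x3 uint8, red, green, blue); there is no depth.
- vision.calibration(name): a dict with "mtx" (3x3 intrinsics, pixels), "k1" (the pictures are not rectified: a ray, as slopes to the right and down, at radius r is drawn at 1 + k1 r^2 times it, then the intrinsics apply), "extrinsics" (4x4, takes a point from world to camera coordinates); the wrist camera has in their place "T_tool_cam" (4x4, takes a point from camera to tool coordinates, whose origin is the TCP and whose axes are the flange's). Camera axes: x right, y up, looking along -z (the intrinsics and any distortion apply to the point x, -y, -z); pixel columns grow to the right and rows downward; lengths in m; the calibration is good to about 2 mm. A picture is of the moment at which its call begins: read the wrist's pose just before it. calibration takes no time and is no camera call.
A pose or a line that the arm cannot do raises robot.PlanningError and nothing moves.
- workorder.close_job(): hands the job in, once; it reports no verdict.
Trained networks look in the newest picture that a camera, given by its name, has taken for a name from the list of things; names that differ only in an ending like _2 or _b are one class to them, and where a whole thing is asked for, a point or a joint stands for the part that bears it (a point fixed in the world has none). Each returns a list of dicts, best first, with "p" (0 to 1); they miss things now and then, are a little off and sometimes report something else, mostly with a low value. They report only what shows in the picture. A call takes as long as a camera call. They do not tell look-alikes from the thing itself.
- recognise(label, camera): "rect" ([centre column, centre row, width, height] in pixels, round what is visible of it).
Readings, each from a call of its own:
- robot.current_time_s(): time.
- robot.current_joint_positions(): joint angles.
- robot.current_dq(): joint speeds.
- robot.current_joint_torque(): joint torques, N m.
- robot.current_tool_pos(): TCP position.
- robot.current_eef_rot(): TCP orientation.
- robot.current_contact_force(): force on the tool from outside, world axes, zero at the start.
- robot.current_torque(): the same for the moment, N m.
- robot.current_finger_gap(): opening from 0.0 (shut) to 1.0 (fully open).
Only numpy, scipy, OpenCV 4.12 (cv2) and the standard library are available. Lean on these libraries where they do the work, as an engineer would, in place of code of your own. Each camera call takes 0.05 s, during which the arm holds its last target. There are 200 camera calls.

TASK

Two small plywood desk shelves lie underside up in blue-edged cradles, each made of two leaves joined by a cam lock with a red wing handle. On one of them the seam between the leaves is still open: turn its red handle a quarter turn clockwise (seen from above) so that the hook draws the loose leaf tight against the fixed one, then let go. Leave the other shelf, which is already locked, as it is.

Things in the scene. Friction and masses are not known exactly. Their poses are not given: they have to be found in the camera images.
- cam (a joint): Angle of the cam lock to close, rad: 0 open (red bar square to the seam), growing clockwise seen from above, 1.57 locked (bar along the seam), hard stop 1.60. Starts at 0 to 0.25. Turns about a fixed vertical axis with 0.04 to 0.2 N m and stays where left. From about 0.3 to 1.22 its hook pulls the leaf in; beyond that it only holds it tight.
- cam_grip (a point): Grip point of that cam's red bar: on the turning axis, 64 mm above the table. The bar is 64 long, 12 wide, 30 mm high, its top 74 and underside 44 mm above the table. x axis along the bar (level), y across it, z up; they turn with it. Below it are the steel hub and curved hook, which reach 70 mm from the axis and up to 40 mm above the table.
- leaf: Loose plywood leaf of the open shelf, 110 x 130 x 18 mm, flat in its cradle, 2 mm play each side, 0.2 kg, waxed. Origin on its underside, 10 mm above the table, right below the brass pin the hook catches (8 mm thick, top 42 mm above the table). x points away from the seam; the mating edge is 15 mm from the pin. Pin to cam axis: 52 to 55 mm at the start, 45 mm when shut.
- done_cam (a joint): Angle of the like cam lock (same red bar, same meaning) on the other, finished shelf: locked at about 1.57, not to be turned. Both cradles are 255 x 150 mm; the finished one stands at least 0.34 m to the left or right of the open one, cam axis to cam axis.
Mind the look-alikes: they are no part of the job. Leave any turquoise look-alike of the leaf alone.

How it is judged (in metres and radians):
At the end, for the whole second after the job is handed in: The open shelf's cam stands at 75 degrees or more (1.31 rad), its loose leaf lies flat and at rest with the pin within 47.5 mm of the cam axis (seam open less than 2.5 mm), and the other shelf's cam was never turned back by more than about 10 degrees (horizontal distance between leaf and cam_grip below 0.0475 m and angle between leaf's own z axis and vertical below 0.06 rad and value of joint cam above 1.31 rad and linear speed of leaf below 0.01 m/s); the robot touches nothing.
It fails at once if the finished shelf's cam is turned back by more than about 10 degrees (value of joint done_cam below 1.37 rad).
It also fails if it takes over 32 s, if anything falls off the work surface, if the arm or the gripper's body presses on something with over 40 N, if the wrist force passes 120 N, or if a joint passes its speed limit or range.

## Working session

There is one attempt and no reset: what is moved stays moved. The work goes in short steps, each a Python script; the robot and the scene stay as the last script left them, time stands still between calls to the robot, and variables do not carry over. Pictures are saved under pics/ and viewed, about 8 in all and at most 12, crops included, and the job is handed in when it is done.

```bash
ls; mkdir -p pics
python3 - <<'E'
from station import robot, fingers, vision, workorder, recognise
import cv2,numpy as np
ims=[]
for c in ("top","side"):
    im=vision.grab_frame(c); cv2.imwrite(f"pics/{c}0.png",im[:,:,::-1])
    k=vision.calibration(c); print(c,np.round(k["mtx"],1).tolist(),k["k1"],np.round(k["extrinsics"],3).tolist())
    for n in ("cam","cam_grip","leaf","done_cam"): print(n,[(np.round(d["rect"]).tolist(),round(d["p"],2)) for d in recognise(n,c)])
k=vision.calibration("wrist");print({a:np.round(b,3).tolist() for a,b in k.items()})
print(robot.current_time_s(),robot.current_eef_rot(),robot.current_tool_pos())
E
```

```text
pics
top [[415.7, 0.0, 255.9], [0.0, 415.7, 189.3], [0.0, 0.0, 1.0]] 0.020329517666631877 [[0.016, -1.0, 0.006, -0.028], [0.994, 0.017, 0.107, -0.427], [-0.107, 0.004, 0.994, -1.016], [0.0, 0.0, 0.0, 1.0]]
cam [([170.0, 167.0, 26.0, 37.0], 0.65)]
cam_grip [([169.0, 165.0, 29.0, 34.0], 0.65)]
leaf [([342.0, 260.0, 59.0, 54.0], 0.8), ([164.0, 139.0, 58.0, 57.0], 0.61)]
done_cam [([325.0, 157.0, 34.0, 35.0], 0.63)]
side [[363.5, 0.0, 255.6], [0.0, 363.5, 191.1], [0.0, 0.0, 1.0]] -0.026932895276007326 [[0.988, -0.152, -0.017, -0.406], [0.127, 0.756, 0.642, -0.11], [-0.085, -0.637, 0.767, -0.713], [0.0, 0.0, 0.0, 1.0]]
cam [([271.0, 140.0, 32.0, 25.0], 0.86), ([330.0, 287.0, 54.0, 60.0], 0.64)]
cam_grip [([277.0, 140.0, 41.0, 22.0], 0.57)]
leaf [([180.0, 345.0, 84.0, 78.0], 0.82), ([302.0, 137.0, 68.0, 50.0], 0.63)]
done_cam [([332.0, 284.0, 52.0, 55.0], 0.95)]
{'mtx': [[275.825, 0.0, 256.299], [0.0, 275.825, 190.702], [0.0, 0.0, 1.0]], 'k1': -0.056, 'T_tool_cam': [[0.0, 0.957, 0.29, 0.075], [1.0, -0.001, 0.001, 0.001], [0.001, 0.29, -0.957, -0.125], [0.0, 0.0, 0.0, 1.0]]}
0.5 [-1.79993821e+02  9.69793427e-05  2.07906380e+01] [ 0.19522172 -0.51416434  0.2482454 ]
```

```bash
python3 -c "
import cv2
for c in ('top','side'):
    cv2.imwrite(f'pics/{c}0b.png',cv2.resize(cv2.imread(f'pics/{c}0.png'),(800,600),interpolation=cv2.INTER_CUBIC))
cv2.imwrite('pics/crop0.png',cv2.resize(cv2.imread('pics/top0.png')[100:220,110:250],(700,600),interpolation=cv2.INTER_CUBIC))
"
```

```text
(no output)
```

View pics/top0b.png

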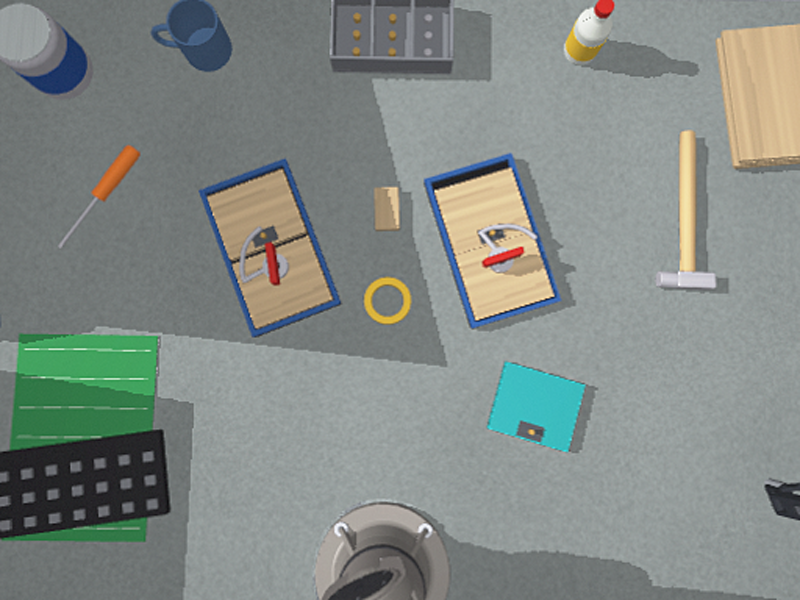

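View pics/side0b.png

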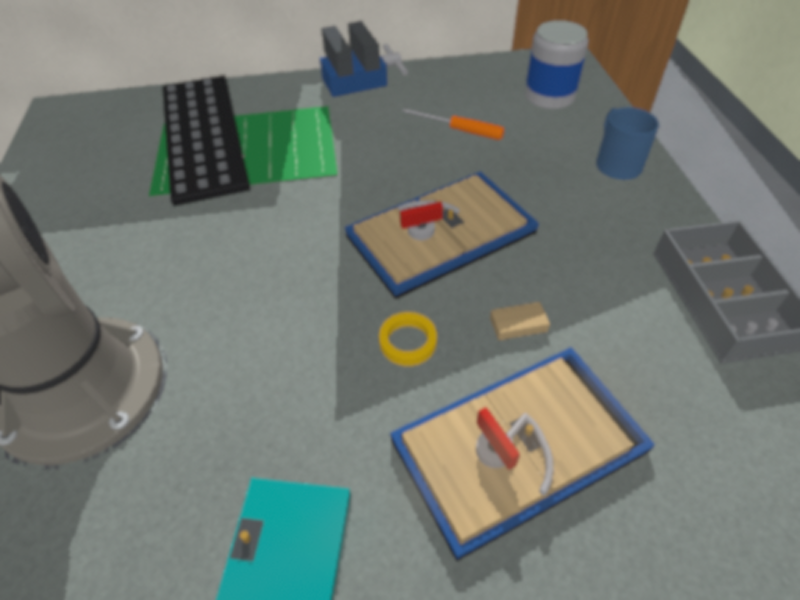

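View pics/crop0.png

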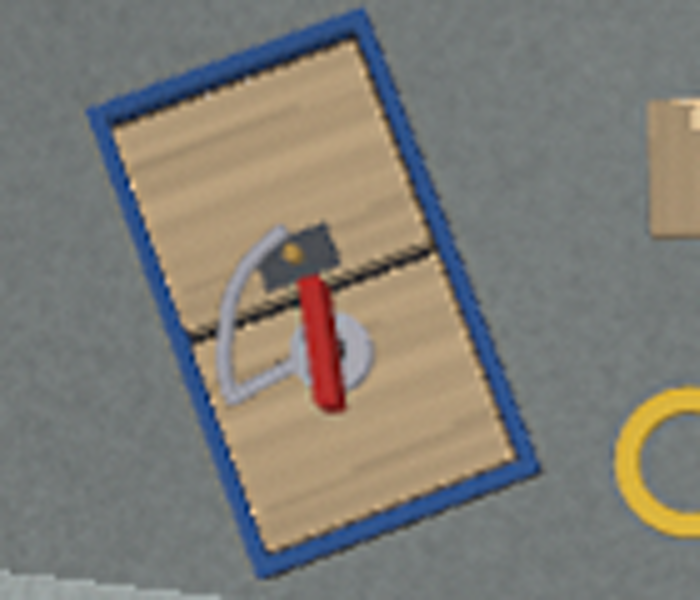

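The top view shows the open seam on the left shelf. In the 800x600 picture its bar is at about (272,262), nearly square to the dark seam gap. The right shelf, with its bar at (503,257) along a closed seam, is the finished one, and the turquoise leaf is at (537,405). The side view agrees: the far shelf is the open one. In the crop the bar is about 12° clockwise of the seam normal, so the cam is at about 0.2 rad.

Next I hover over the bar and refine its position with the wrist camera.

```bash
cat > h.py <<'E'
import cv2,numpy as np
from scipy.optimize import minimize
from scipy.spatial.transform import Rotation as R
from station import robot, fingers, vision, workorder, recognise
def T_wc(c):
    k=vision.calibration(c)
    if c!="wrist": return k,np.array(k["extrinsics"])
    T=np.eye(4);T[:3,:3]=R.from_euler("xyz",robot.current_eef_rot(),degrees=True).as_matrix();T[:3,3]=robot.current_tool_pos()
    return k,np.linalg.inv(T@np.array(k["T_tool_cam"]))
def proj(k,E,P):
    p=np.c_[P,np.ones(len(P))]@E.T; s=np.c_[p[:,0],-p[:,1]]/-p[:,2:3]
    s=s*(1+k["k1"]*(s**2).sum(1,keepdims=True)); return s@np.diag(np.diag(k["mtx"])[:2])+np.array(k["mtx"])[:2,2]
def ground(k,E,uv,z):
    return minimize(lambda q:((proj(k,E,np.array([[q[0],q[1],z]]))[0]-uv)**2).sum(),[.5,.1],method="Nelder-Mead",options=dict(xatol=1e-5,fatol=1e-4)).x
def redmask(im):
    h=cv2.cvtColor(im,cv2.COLOR_RGB2HSV); return (((h[...,0]<6)|(h[...,0]>172))&(h[...,1]>150)&(h[...,2]>60)).astype(np.uint8)
def fit(im,k,E,q0):
    """box fit of the red bar: x,y,yaw(deg)"""
    S=4; m=redmask(im); n,l,st,ce=cv2.connectedComponentsWithStats(m)
    c0=proj(k,E,np.array([[q0[0],q0[1],.06]]))[0]
    i=1+np.argmin([np.hypot(*(c-c0))-s[4]**.5 for c,s in zip(ce[1:],st[1:])])
    m=cv2.resize((l==i).astype(np.float32),None,fx=S,fy=S,interpolation=cv2.INTER_LINEAR)>.5
    B=np.array([[a,b,c] for a in(-.032,.032) for b in(-.006,.006) for c in(.044,.074)])
    def cost(v):
        x,y,a=v*[.001,.001,1]; P=B.copy();r=np.radians(a);P[:,:2]=B[:,:2]@np.array([[np.cos(r),np.sin(r)],[-np.sin(r),np.cos(r)]])+[x,y]
        o=np.zeros(m.shape,np.uint8);hull=cv2.convexHull(((proj(k,E,P)+.5)*S-.5).astype(np.float32))
        cv2.fillConvexPoly(o,np.round(hull*16).astype(np.int32),1,shift=4); o=o>0
        return 1-(o&m).sum()/(o|m).sum()
    v0=np.array([q0[0]*1000,q0[1]*1000,q0[2]]); best=None
    for d in(4,8):
        r=minimize(cost,v0,method="Nelder-Mead",options=dict(initial_simplex=v0+np.vstack([np.zeros(3),np.eye(3)*d]),xatol=.02,fatol=1e-5)); v0=r.x
    return r.x*[.001,.001,1],1-r.fun
E
python3 - <<'E'
from h import *
k,E=T_wc("top"); im=cv2.imread("pics/top0.png")[:,:,::-1].copy()
p=ground(k,E,[174.4,168.6],.074)
q,i=fit(im,k,E,[*p,8]); print("top",p,q,i)
k2,E2=T_wc("side"); print("side",*fit(cv2.imread("pics/side0.png")[:,:,::-1].copy(),k2,E2,q))
a=ground(k,E,[110+190/5,100+335/5],.028);b=ground(k,E,[110+435/5,100+250/5],.028);d=a-b
print("seam normal deg",np.degrees(np.arctan2(d[1],d[0]))-90)
a=ground(k,E,[110+95/5,100+110/5],.03);b=ground(k,E,[110+265/5,100+575/5],.03);d=a-b;print("cradle",np.degrees(np.arctan2(d[1],d[0])))
o=lambda y:[180,0,y]
print("now",robot.inverse_kinematics([*robot.current_tool_pos()],robot.current_eef_rot()))
for y in (8,-70,188,110):
  print(y,[None if (s:=robot.inverse_kinematics([q[0],q[1],z],o(y))) is None else np.round(s,1).tolist() for z in(.2,.064)])
E
```

```text
top [0.46793814 0.17419513] [ 0.47133637  0.17811585 12.90609936] 0.762796504369538
side [ 0.47121006  0.17752932 21.41194176] 0.7180333278336908
seam normal deg 20.593499852147218
cradle 22.145031423161498
now [66.82397717 17.81610494  0.80174344 86.60697358 -0.25335066 75.58487021
 -1.55898816]
8 [[21.1, 24.0, -58.0, 96.6, 21.4, 71.4, -123.7], [10.5, 30.1, -43.8, 106.2, 25.5, 53.9, -126.8]]
-70 [[23.1, 25.5, -61.5, 96.6, 23.4, 72.1, 156.5], [-68.3, 37.9, 64.5, 109.1, -40.1, 59.5, -146.3]]
188 [[22.0, 24.6, -59.5, 96.6, 22.2, 71.7, 55.6], [20.9, 37.8, -60.7, 105.9, 38.2, 59.7, 42.6]]
110 [[23.1, 25.5, -61.5, 96.6, 23.4, 72.1, -23.4], [21.6, 38.6, -62.1, 105.9, 39.4, 60.4, -36.4]]
```

Run:
```python
from h import *
robot.move_to([.471,.178,.2],[180,0,190]); print(robot.current_time_s(),robot.current_joint_positions())
k,E=T_wc("wrist"); im=vision.grab_frame("wrist"); cv2.imwrite("pics/w1.png",im[:,:,::-1]); np.save("E1.npy",E)
for a in(8,15): print(fit(im,k,E,[.471,.178,a]))
print(proj(k,E,np.array([[.471,.178,.074]])))
cv2.imwrite("pics/w1b.png",cv2.resize(im[:,:,::-1],(800,600)))
```

```text
3.1417 [ 22.14221888  24.59948696 -59.5040856   96.64061729  22.23711863
  71.67170987  57.58250616]
(array([0.47279264, 0.17773941, 9.56394137]), np.float64(0.8143896976483762))
(array([ 0.47355935,  0.17792784, 10.36805003]), np.float64(0.8134479625358216))
[[258.68931199 187.24092616]]
```

View pics/w1b.png

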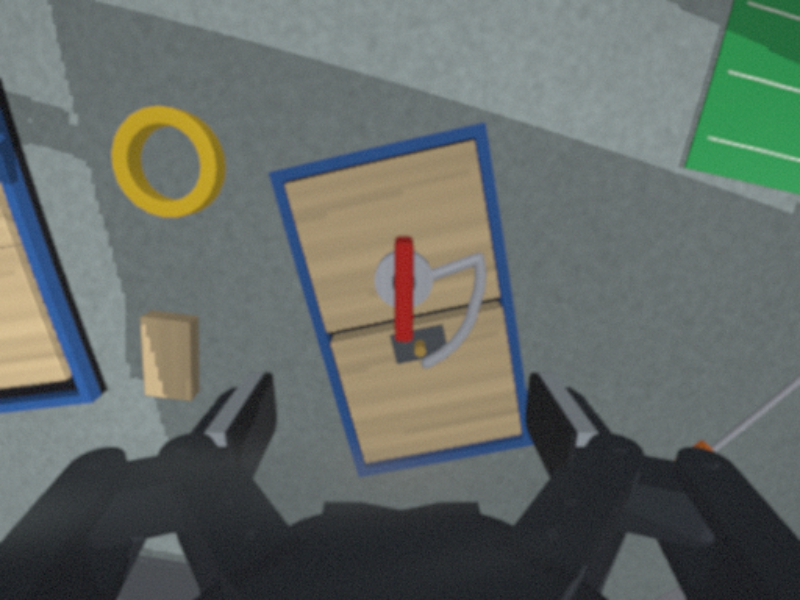

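The wrist view shows the bar at (403,290), aligned with the picture's vertical. The seam runs from (330,333) to (500,300), about 11° off the cross direction, and the hook lies on the pin side. The cam is therefore at about 0.19 rad, so the locked yaw is about 190−79=111°. Next I grip the bar.

Run:
```python
from h import *
x,y=.4727,.1778
o=[180,0,190]
robot.line_to([x,y,.1],o,velocity=.12)
print("stop",robot.line_to([x,y,.065],o,velocity=.06,f_stop=8),robot.current_tool_pos())
fingers.gripper_to(0.0,60)
print("gap",robot.current_finger_gap(),"F",robot.current_contact_force(),"M",robot.current_torque(),"t",robot.current_time_s())
print([np.round(robot.inverse_kinematics([x,y,.065],[180,0,a]),1).tolist() for a in(175,150,130,113)])
```

```text
stop False [0.4727084  0.17803986 0.06498529]
gap 0.1284878539246067 F [-0.26154468  0.41018263  3.07815808] M [ 0.19772523  0.13615775 -0.08491114] t 5.575
[[14.0, 32.1, -49.0, 105.9, 29.1, 55.5, 37.2], [10.0, 29.9, -43.0, 106.0, 24.9, 53.9, 15.8], [6.7, 28.4, -38.2, 106.1, 21.7, 52.8, -1.5], [3.7, 27.4, -34.1, 106.2, 19.1, 52.1, -16.3]]
```

Run:
```python
from h import *
x,y=.4727,.178
for a in (180,169,158,147,136,125,115):
    robot.move_to([x,y,.065],[180,0,a])
    F=np.array(robot.current_contact_force());M=np.array(robot.current_torque())
    print(a,np.round(robot.current_eef_rot()[2],1),F.round(1),M.round(2),round(robot.current_finger_gap(),3),robot.current_time_s())
    if np.linalg.norm(F)>35: print("high");break
```

```text
180 -179.8 [-1.9  0.5  3.9] [ 0.04  0.3  -0.06] 0.13 5.8417
169 169.3 [-2.  -0.3  6. ] [-0.08  0.35 -0.09] 0.126 6.125
158 158.4 [-2.  -1.1  6.4] [-0.15  0.45 -0.  ] 0.123 6.4083
147 147.4 [-2.2 -1.1  7.2] [-0.23  0.59 -0.02] 0.128 6.6917
136 136.4 [-2.5 -2.3  8.3] [-0.29  0.61 -0.01] 0.128 6.975
125 125.4 [-3.4 -2.2  8.6] [-0.33  0.63 -0.06] 0.125 7.2583
115 115.4 [-4.8 -2.1  8.9] [-0.36  0.77 -0.05] 0.126 7.5333
```

Forces stayed low. Next I release, go straight up and look again.

Run:
```python
from h import *
x,y=.4727,.178
robot.pause(.3); print(robot.current_eef_rot()[2])
fingers.gripper_to(0.7)
robot.line_to([x,y,.2],velocity=.15)
robot.pause(.3)
k,E=T_wc("wrist"); im=vision.grab_frame("wrist")
print(fit(im,k,E,[.4727,.178,-66]),robot.current_contact_force(),robot.current_time_s())
cv2.imwrite("pics/w2b.png",cv2.resize(im[:,:,::-1],(800,600)))
```

```text
115.37244559578237
(array([  0.47217649,   0.1784027 , -64.65203091]), np.float64(0.7804810232170165)) [ 0.16241443 -0.31074808  0.31412565] 9.7583
```

View pics/w2b.png

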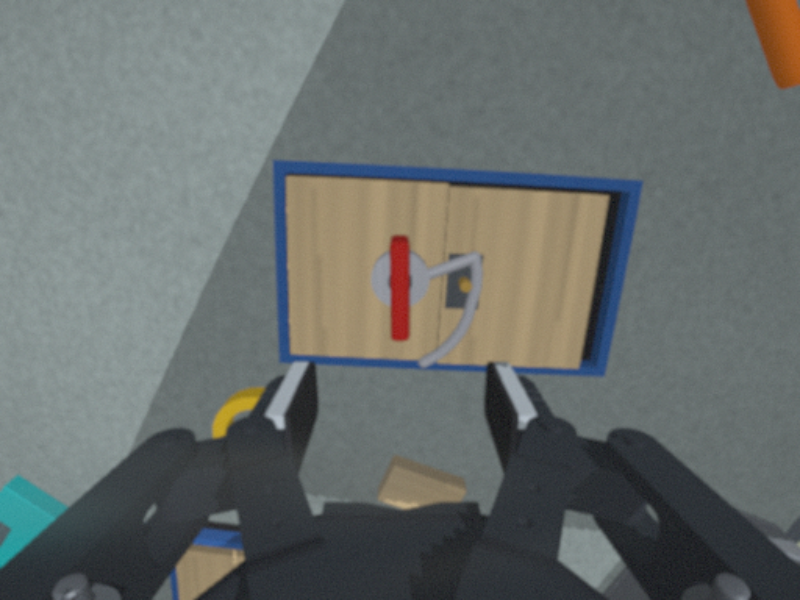

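The wrist view shows the seam closed from (448,185) to (438,358), with the bar at (400,288) about 3° short of parallel to it, so the cam is at about 1.52 rad. The pin at (466,285) is about 45 mm from the cam axis. The gripper is clear, so I hand in.

Run:
```python
from station import robot, workorder
workorder.close_job(); print(robot.current_time_s(),robot.current_contact_force())
```

```text
the job is handed in; nothing more can be done
the job is handed in; nothing more can be done
```

I gripped the red bar of the open (left) shelf, turned it about 75° clockwise, let go, lifted clear and handed the job in at about 10 s.

- **Cam angle:** the last wrist picture shows the bar about 3° short of the seam line, so the cam stands at about 1.52 rad (at least 1.31 needed).
- **Seam:** it looks tight along its whole length, and the pin is about 45 mm from the cam axis. That is an image estimate, good to about 2 mm, against a limit of 47.5 mm.
- **Forces:** the readings taken at each turning step were about 10 N at most, and after release the reading was near zero.
- **Finished shelf:** the arm never went near its cam. I did not take another picture of it afterwards.
- **Disagreement:** the outline fits of the bar were only moderate (overlap 0.72–0.81). The early top and side fits gave its angle as 13° and 21°; the wrist view gave 10°, which I used. Their positions agreed to about 2 mm.

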